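# Square a bar mould into the corner jig

## Robot

A 6-joint arm with a two-finger parallel gripper is mounted at the origin on a cart in front of the work surface, level with it; the furniture and walls round the work are solid. World frame = base frame: x ahead of the robot, y to its left, z up, the work surface at z = 0. Lengths are in m, angles in rad, forces in N, time in s.
With the tool pointing down it reaches from about 0.25 to 0.725 m from the base axis. Payload 4 kg.
Tool frame: the origin (TCP) lies midway between the tips of the shut fingers; the grasp point (between the pads) lies 19 mm behind it; z points along the fingers, y is the line along which they close (so a half turn about z gives the same grasp; the last joint's range is limited). The gripper opens to 85 mm and grips with 20 to 120 N. Pads are 22 mm wide; open, the fingers measure 114 mm over their backs; the gripper's body (76 mm by 85 mm) begins 54 mm behind the grasp point. The pads swing forward as they close: fully open they stand 13 mm farther back than shut.
Start: joints at [1.214, 0.241, 0.005, 1.335, 0, 1.571], TCP at [0.175, 0.469, 0.231] pointing down, gripper open.
Joint ranges: [-2.72, 2.72], [-1.05, 1.87], [-1.09, 1.28], [-1.99, 2.15], [-1.42, 1.44], [-3.14, 3.14]. Speed limits (rad/s): [2.79, 2.79, 3.14, 3.14, 3.14, 3.14].

## Interface

Orientations are given as a unit quaternion [x, y, z, w].
In Python, from workcell import bot gives the robot as it stands. The module is installed in compiled form; this text tells all that it offers.
- The arm moves only by the tool drive_tool, never from a script. Its arguments are lists of equal length, an entry for each row: "slide": the shift along the tool's x, y, z scaled (see below), a list of three; "rotation": the turn, a rotation vector about the tool's x, y, z scaled (see below), a list of three. A call has exactly 8 rows; each row is the pose to reach, as a shift and turn from the pose commanded when the call began, along the tool's axes at that moment; what a row does not reach only later rows make up. The controller multiplies each number of a shift by 250 mm and each number of a turn by 0.5 rad. A row lasts 1/8 s, in which the tool goes at most 62.5 mm and 10.7 degrees, less where a joint would pass 70% of its speed; a pose out of reach is approached as far as the arm can. A call with a number of a shift or a turn outside -1 to 1 is refused whole. A call with a gripper value outside its range is refused whole. "gripper" is the opening, from 0 (shut) to 1 (fully open), set as the call begins (left out, the last holds). The fingers move at their own pace and stop on an object; the grip force is fixed at half the most. Time passes only in rows, so rows that repeat a pose let the fingers close, or fill a call up. It gives the time, the measured TCP pose, the force, the opening and the grip force at its end, in the units of the state.
- bot.get_obs(): the state, without advancing time (a new reading comes with each control period).
- bot.camera(name): name is "side" or "top" or "wrist"; returns a dict with "image" (400x640x3 uint8, red, green, blue), "z_map" (400x640 float32, m along the optical axis (not along the pixel's ray), 0 where there is no reading), "camera_matrix" (3x3 intrinsics, pixels), "xyz" and "orientation" of the camera in the world. Camera axes: x right, y up, looking along -z (the intrinsics and any distortion apply to the point x, -y, -z); pixel columns grow to the right and rows downward; lengths in m; the calibration is good to about 2 mm. A picture is of the moment at which its call begins.
- bot.job_done(): hands the job in; it is judged then, once.
The state is a dict: "clock": time; "joint_pos": joint angles; "joint_vel": joint speeds; "tau": joint torques, N m; "eef_pos": TCP position; "tool_rot": TCP orientation; "ft_force": force on the tool from outside, world axes, zero at the start; "ft_torque": the same for the moment, N m; "grip_width": finger opening in m; "grasp_force": force on a finger pad.
Only numpy, scipy, OpenCV 4.12 (cv2) and the standard library are available. Lean on these libraries where they do the work, as an engineer would, in place of code of your own. Each camera call takes 0.05 s, during which the arm holds its last target. There are 200 camera calls.

## Task

Get the six-cavity bar mould ready for pouring: with your fingertips, push it along the table into the corner of the wooden L-shaped jig, until one long side is flush along the long rail and its end is up against the short stop. Only push it, do not pick it up, and leave it there flat and still with the fingers clear. Leave the candles, the spool and the other things round it where they stand.

Things in the scene. Friction and masses are not known exactly. Their poses are not given: they have to be found in the camera images.
- mould: silicone bar mould with six cavities, a solid block 62 x 130 mm and 24 mm tall, about 0.25 kg, standing loose on the table. Origin at the centre of its underside; x runs across it (sides at -31 and +31 mm), y along it (ends at -65 and +65 mm), z up. It is the same turned half round.
- jig: L of two light wooden strips 18 mm wide, 22 mm tall, fixed to the table. Origin: inner corner at table level, where the inner faces meet; z up. Long rail (left side, runs towards the robot): inner face x = 0 for y = 0 to +155 mm, wood at x > 0. Short stop (far end): inner face y = 0 for x = 0 to -82 mm, wood at y < 0. The seated mould's origin is at x = -31, y = +65 mm, its long sides along y.
- tumblers: five candle tumblers that never move, in the middle of the table to the right of the work. Origin: under the centre of the one nearest the mould, 95 mm across and 115 mm tall. The others (up to 100 mm across, 100 mm tall) stand at x, y = (130, -30), (20, -120), (80, -230), (170, -320) mm from it; keep clear of them.
- short_candle: short poured candle in a clear glass tumbler, 58 mm across, 50 mm tall; a bystander standing loose on the table. Origin at the centre of its underside.
- wide_candle: white candle in a glass jar, 68 mm across, 62 mm tall; a bystander standing loose on the table. Origin at the centre of its underside.
- wick_spool: wooden spool of white wick standing upright, 60 mm across, 50 mm tall; a bystander standing loose on the table. Origin at the centre of its underside.
- tape_roll: roll of tape lying flat, 66 mm across, 19 mm tall; a bystander standing loose on the table. Origin at the centre of its underside.
- tin_lid: round tin lid lying flat, 62 mm across, 12 mm tall; a bystander standing loose on the table. Origin at the centre of its underside.

How it is judged:
By the outcome, as a careful person would: the job done as asked, in the order asked, and still so for the second after the job is handed in, with the robot touching nothing.
It also fails if it takes over 51 s, if anything falls off the work surface, if the arm or the gripper's body presses on something with over 40 N, if the wrist force passes 120 N, or if a joint passes its speed limit or range.

## Working session

There is one attempt and no reset: what is moved stays moved. The work goes in short steps, Python scripts to look and compute and a tool call to move; the robot and the scene stay as the last step left them, time stands still between calls to the robot, and variables do not carry over. Pictures are saved under pics/ and viewed, at most 10 in all, crops included, and the job is handed in when it is done.

Besides the shell and the picture viewer there is one more tool, called after "Emit:" as name(argument=value, ...), one argument or row to a line, values as JSON. drive_tool: Moves the arm, as the interface text tells. Shifts and turns lie within -1 to 1; 1 stands for 250 mm of shift or 0.5 rad of turn. Its arguments: {"type":"object","properties":{"slide":{"type":"array","items":{"type":"array","items":{"type":"number"}}},"rotation":{"type":"array","items":{"type":"array","items":{"type":"number"}}},"gripper":{"type":"number"}},"required":["slide","rotation"]}

```bash
mkdir -p pics
cat > h.py <<'E'
import numpy as np, cv2
from workcell import bot
from scipy.spatial.transform import Rotation as R
def world(c):
    K=c["camera_matrix"];z=c["z_map"];v,u=np.indices(z.shape)
    p=np.stack([(u-K[0,2])/K[0,0]*z,-(v-K[1,2])/K[1,1]*z,-z],-1)
    return p@R.from_quat(c["orientation"]).as_matrix().T+np.array(c["xyz"])
def ray(c,u,v,h):
    K=c["camera_matrix"];d=np.stack([(np.asarray(u,float)-K[0,2])/K[0,0],-(np.asarray(v,float)-K[1,2])/K[1,1],-np.ones(np.shape(u))],-1)
    d=d@R.from_quat(c["orientation"]).as_matrix().T;o=np.array(c["xyz"])
    return o+d*((h-o[2])/d[...,2])[...,None]
E
python3 - <<'E'
from h import *
o=bot.get_obs();print({k:np.round(v,3) for k,v in o.items()})
ims=[]
for n in("top","side"):
    c=bot.camera(n);cv2.imwrite(f"pics/{n}0.png",c["image"][...,::-1]);np.savez(f"{n}0.npz",**c)
    print(n,c["xyz"],c["orientation"],c["camera_matrix"].round(1).tolist(),(c["z_map"]>0).mean())
E
```

```text
{'clock': np.float64(0.0), 'joint_pos': array([1.214, 0.241, 0.004, 1.335, 0.   , 1.571]), 'joint_vel': array([ 0.   ,  0.001,  0.   ,  0.   , -0.001,  0.   ]), 'tau': array([-1.0000e-03, -3.7232e+01,  2.5241e+01,  1.7000e-02, -0.0000e+00,
       -0.0000e+00]), 'eef_pos': array([0.174, 0.468, 0.23 ]), 'tool_rot': array([ 0.177,  0.984, -0.001, -0.   ]), 'ft_force': array([-0.016, -0.338,  1.243]), 'ft_torque': array([ 0.007, -0.002, -0.02 ]), 'grasp_force': np.float64(0.0), 'grip_width': np.float64(0.085)}
top [0.3499457  0.13652644 1.24348357] [-0.07023179  0.06624136  0.70436749 -0.70323966] [[517.7, 0.0, 330.3], [0.0, 517.7, 205.7], [0.0, 0.0, 1.0]] 0.995703125
side [ 0.2496403  -0.69593354  0.50791476] [ 0.52146127 -0.10547738 -0.15588124  0.8322582 ] [[403.7, 0.0, 320.1], [0.0, 403.7, 203.4], [0.0, 0.0, 1.0]] 0.996015625
```

View pics/top0.png

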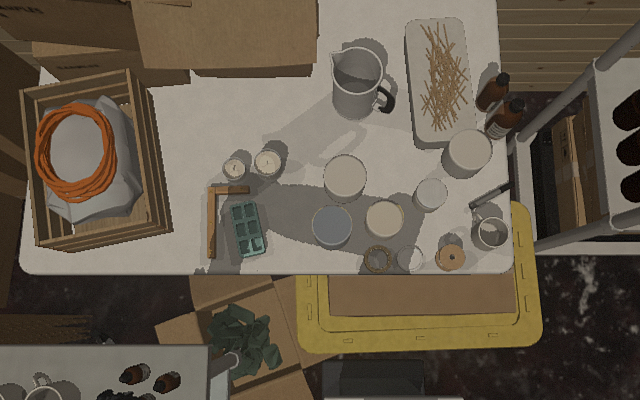

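View pics/side0.png

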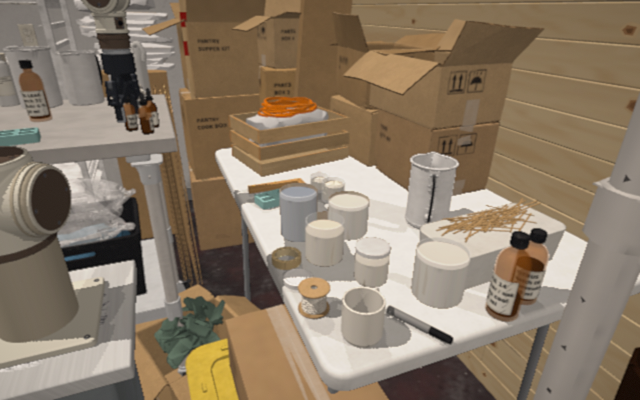

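The top view shows the mould (green) at about (249,229). The jig has its long rail at (212,222) and its stop at (232,189), with the inner corner near (217,194). The candles are at (235,168) and (267,161), and the tumbler group starts at (332,224).

Run:
```python
from h import *
c=dict(np.load("top0.npz"));W=world(c);im=c["image"]
hsv=cv2.cvtColor(im,cv2.COLOR_RGB2HSV)
for p in [(249,229),(212,230),(235,189),(180,220),(300,250),(225,360),(235,170),(267,163),(345,178),(332,226),(385,219),(150,180)]:
    print(p,W[p[1],p[0]].round(3),hsv[p[1],p[0]])
roi=np.zeros(im.shape[:2],np.uint8);roi[175:272,195:280]=1
m=((hsv[...,0]>70)&(hsv[...,0]<100)&(hsv[...,1]>70)&(roi>0)).astype(np.uint8)
m=cv2.morphologyEx(m,cv2.MORPH_CLOSE,np.ones((9,9)))
j=((hsv[...,0]>8)&(hsv[...,0]<22)&(hsv[...,1]>85)&(roi>0)).astype(np.uint8)
for n,k,h in(("mould",m,.024),("jig",j,.022)):
    cs=max(cv2.findContours(k,0,cv2.CHAIN_APPROX_NONE)[0],key=cv2.contourArea)[:,0]
    w=ray(c,cs[:,0],cs[:,1],h)[:,:2]
    r=cv2.minAreaRect((w*1000).astype(np.float32));print(n,len(cs),r,cv2.boxPoints(r).round(0).tolist())
    if n=="jig": print(cv2.approxPolyDP((w*1000).astype(np.float32),6,True)[:,0].round(0).tolist())
# heights by zmap
sub=W[100:290,190:480]
cv2.imwrite("pics/crop.png",cv2.resize(im[140:285,180:420,::-1],None,fx=3.3,fy=3.3,interpolation=cv2.INTER_CUBIC))
```

```text
(249, 229) [0.535 0.339 0.011] [64 28 64]
(212, 230) [0.53  0.425 0.025] [ 15 120 138]
(235, 189) [0.63  0.374 0.024] [ 16 118  91]
(180, 220) [0.558 0.509 0.004] [ 19  34 167]
(300, 250) [ 0.485  0.217 -0.002] [ 18  27 161]
(225, 360) [ 0.212  0.424 -0.182] [22 41 68]
(235, 170) [0.674 0.373 0.037] [ 20  50 163]
(267, 163) [0.688 0.294 0.051] [ 20  45 126]
(345, 178) [0.643 0.109 0.079] [ 20  41 154]
(332, 226) [0.527 0.139 0.106] [ 30   2 106]
(385, 219) [0.548 0.018 0.07 ] [ 19  53 153]
(150, 180) [0.626 0.541 0.134] [18 98 65]Traceback (most recent call last):
  File "<stdin>", line 11, in <module>
ValueError: max() iterable argument is empty
```

Run:
```python
from h import *
c=dict(np.load("top0.npz"));W=world(c);im=c["image"]
hsv=cv2.cvtColor(im,cv2.COLOR_RGB2HSV)
print([hsv[v,u].tolist() for u,v in [(241,215),(255,240),(245,225),(262,250),(238,205)]])
roi=np.zeros(im.shape[:2],np.uint8);roi[175:272,195:280]=1
m=((hsv[...,0]>50)&(hsv[...,0]<110)&(hsv[...,1]>25)&(roi>0)).astype(np.uint8)
m=cv2.morphologyEx(m,cv2.MORPH_CLOSE,np.ones((9,9)))
j=((hsv[...,0]>8)&(hsv[...,0]<22)&(hsv[...,1]>85)&(roi>0)).astype(np.uint8)
for n,k,h in(("mould",m,.024),("jig",j,.022)):
    cs=max(cv2.findContours(k,0,cv2.CHAIN_APPROX_NONE)[0],key=cv2.contourArea)[:,0]
    w=ray(c,cs[:,0],cs[:,1],h)[:,:2]
    r=cv2.minAreaRect((w*1000).astype(np.float32));print(n,len(cs),r,cv2.boxPoints(r).round(0).tolist())
    if n=="jig": print(cv2.approxPolyDP((w*1000).astype(np.float32),6,True)[:,0].round(0).tolist())
for p in [(60,320),(20,370),(100,360),(180,370),(150,330),(160,290),(230,360),(235,300),(370,380),(40,250),(260,40),(70,60)]: print(p,W[p[1],p[0]].round(2))
cv2.imwrite("pics/crop.png",cv2.resize(im[140:285,180:420,::-1],None,fx=3.3,fy=3.3,interpolation=cv2.INTER_CUBIC))
```

```text
[[70, 29, 78], [75, 42, 122], [72, 38, 101], [77, 40, 145], [72, 33, 99]]
mould 147 ((533.9532470703125, 341.755126953125), (130.9924774169922, 63.0001220703125), 13.22938060760498) [[463.0, 357.0], [477.0, 296.0], [605.0, 326.0], [591.0, 387.0]]
jig 221 ((552.8395385742188, 388.4239501953125), (171.937255859375, 99.62760925292969), 1.1105061769485474) [[466.0, 437.0], [468.0, 337.0], [640.0, 340.0], [638.0, 440.0]]
[[638.0, 343.0], [636.0, 440.0], [466.0, 435.0], [466.0, 416.0], [616.0, 422.0], [621.0, 340.0]]
(60, 320) [ 0.31  1.09 -0.6 ]
(20, 370) [0.23 0.74 0.2 ]
(100, 360) [0.25 0.59 0.21]
(180, 370) [0.23 0.43 0.21]
(150, 330) [ 0.27  0.82 -0.74]
(160, 290) [ 0.41  0.8  -0.75]
(230, 360) [ 0.21  0.42 -0.24]
(235, 300) [ 0.38  0.5  -0.69]
(370, 380) [ 0.11  0.01 -0.57]
(40, 250) [0.49 0.84 0.  ]
(260, 40) [0.84 0.27 0.35]
(70, 60) [0.89 0.72 0.18]
```

View pics/crop.png

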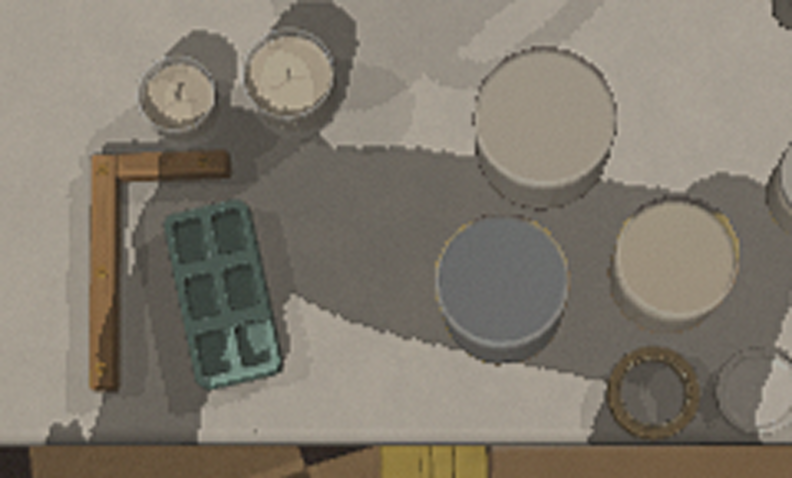

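Run:
```python
from h import *
c=dict(np.load("side0.npz"));W=world(c);im=c["image"]
for p in [(30,95),(28,62),(130,100),(148,100),(145,128),(120,75),(60,65),(80,65),(60,140),(150,145),(120,20),(20,20)]: print(p,W[p[1],p[0]].round(2))
t=dict(np.load("top0.npz"));Wt=world(t)
for p in [(135,373),(166,381),(125,398),(20,398),(40,383)]: print(p,Wt[p[1],p[0]].round(3))
w=bot.camera("wrist")["image"]
a=cv2.resize(im[0:200,0:240],None,fx=1.65,fy=1.65);b=cv2.resize(w,(400,250))
o=np.zeros((330,800,3),np.uint8);o[:,:396]=a;o[:250,400:]=b
cv2.imwrite("pics/sw.png",o[...,::-1])
```

```text
(30, 95) [-0.07  0.65  0.28]
(28, 62) [-0.06  0.67  0.37]
(130, 100) [0.19 0.48 0.29]
(148, 100) [0.23 0.5  0.28]
(145, 128) [0.21 0.43 0.22]
(120, 75) [0.18 0.44 0.36]
(60, 65) [-0.02  0.89  0.33]
(80, 65) [0.04 0.85 0.34]
(60, 140) [0.01 0.44 0.21]
(150, 145) [0.22 0.38 0.19]
(120, 20) [0.2  0.43 0.48]
(20, 20) [-0.36  2.09  0.43]
(135, 373) [0.234 0.494 0.272]
(166, 381) [0.22  0.438 0.271]
(125, 398) [0.211 0.462 0.395]
(20, 398) [0.185 0.717 0.237]
(40, 383) [0.208 0.699 0.207]
```

View pics/sw.png

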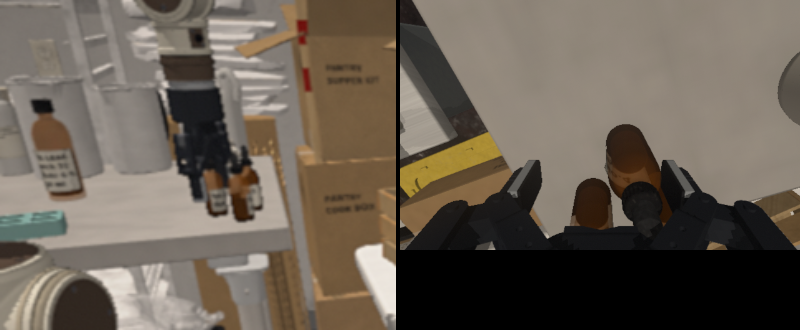

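The crop shows the open gripper right above two amber bottles standing on a shelf (top about z 0.29), so I go straight up first and then across.

Emit:
drive_tool(
  slide=[
    [0,0,-0.2],
    [0,0,-0.4],
    [0,0,-0.56],
    [-0.2,0,-0.56],
    [-0.4,-0.05,-0.56],
    [-0.6,-0.1,-0.56],
    [-0.8,-0.16,-0.56],
    [-0.9,-0.2,-0.56],
  ],
  rotation=[
    [0,0,0],
    [0,0,0],
    [0,0,0],
    [0,0,0.25],
    [0,0,0.5],
    [0,0,0.75],
    [0,0,1],
    [0,0,1],
  ],
  gripper=1,
)

```text
clock: 1.15
eef_pos: [0.3697, 0.3413, 0.3707]
tool_rot: [0.417, 0.909, -0.001, -0.0]
ft_force: [-0.2, -0.8, -0.2]
grip_width: 0.0858
grasp_force: 0.0
```

```bash
cat >> h.py <<'E'
def togo(x,y,z,ang):
    "shift/turn units from measured pose to target; ang = world angle (deg) of tool y"
    o=bot.get_obs();r=R.from_quat(o["tool_rot"]).as_matrix()
    d=r.T@(np.array([x,y,z])-o["eef_pos"])/.25
    a=np.deg2rad(ang);t=np.array([[np.sin(a),np.cos(a),0],[-np.cos(a),np.sin(a),0],[0,0,-1]])
    print("t",o["clock"].round(2),"pos",o["eef_pos"].round(4),"F",o["ft_force"].round(1),"slide",d.round(3),"rot",(R.from_matrix(r.T@t).as_rotvec()/.5).round(3))
E
python3 - <<'E'
from h import *
togo(.535,.245,.12,2)
# precise jig lines
c=dict(np.load("top0.npz"));im=c["image"];hsv=cv2.cvtColor(im,cv2.COLOR_RGB2HSV)
roi=np.zeros(im.shape[:2],np.uint8);roi[175:272,195:280]=1
j=((hsv[...,0]>8)&(hsv[...,0]<22)&(hsv[...,1]>85)&(roi>0)).astype(np.uint8)
cs=max(cv2.findContours(j,0,cv2.CHAIN_APPROX_NONE)[0],key=cv2.contourArea)[:,0]
w=ray(c,cs[:,0],cs[:,1],.022)[:,:2]*1000
def fit(s): 
    v=cv2.fitLine(s.astype(np.float32),cv2.DIST_HUBER,0,.01,.01).ravel();return v.round(4),np.rad2deg(np.arctan2(v[1],v[0])).round(2),len(s)
x,y=w.T
print("inner rail",fit(w[(x<605)&(x>475)&(y<427)]),"outer",fit(w[(x<630)&(x>475)&(y>428)]))
print("inner stop",fit(w[(y<412)&(y>348)&(x<628)]),"outer",fit(w[(y<430)&(y>348)&(x>630)]))
E
```

```text
Traceback (most recent call last):
  File "h.py", line 17, in togo
    print("t",o["clock"].round(2),"pos",o["eef_pos"].round(4),"F",o["ft_force"].round(1),"slide",d.round(3),"rot",(R.from_matrix(r.T@t).as_rotvec()/.5).round(3))
              ^^^^^^^^^^^^^^^^
AttributeError: 'float' object has no attribute 'round'
```

```bash
sed -i 's/o\["clock"\].round(2)/round(o["clock"],2)/; s/\[\[np.sin(a),np.cos(a),0\],\[-np.cos(a),np.sin(a),0\]/[[-np.sin(a),np.cos(a),0],[np.cos(a),np.sin(a),0]/' h.py
python3 - <<'E'
from h import *
togo(.535,.245,.12,2)
c=dict(np.load("top0.npz"));im=c["image"];hsv=cv2.cvtColor(im,cv2.COLOR_RGB2HSV)
roi=np.zeros(im.shape[:2],np.uint8);roi[175:272,195:280]=1
j=((hsv[...,0]>8)&(hsv[...,0]<22)&(hsv[...,1]>85)&(roi>0)).astype(np.uint8)
cs=max(cv2.findContours(j,0,cv2.CHAIN_APPROX_NONE)[0],key=cv2.contourArea)[:,0]
w=ray(c,cs[:,0],cs[:,1],.022)[:,:2]*1000
def fit(s): 
    v=cv2.fitLine(s.astype(np.float32),cv2.DIST_HUBER,0,.01,.01).ravel();return v.round(4),np.rad2deg(np.arctan2(v[1],v[0])).round(2),len(s)
x,y=w.T
print("inner rail",fit(w[(x<605)&(x>475)&(y<427)&(y>405)]),"outer",fit(w[(x<630)&(x>475)&(y>428)]))
print("inner stop",fit(w[(y<412)&(y>348)&(x<628)&(x>605)]),"outer",fit(w[(y<430)&(y>348)&(x>630)]))
E
```

```text
t 1.15 pos [0.3697 0.3413 0.3707] F [-0.2 -0.8 -0.2] slide [-0.723  0.251  1.003] rot [-2.000e-03  1.000e-03  1.352e+00]
inner rail (array([9.991000e-01, 4.180000e-02, 5.557106e+02, 4.195091e+02],
      dtype=float32), np.float32(2.39), 54) outer (array([9.997000e-01, 2.330000e-02, 5.685260e+02, 4.375786e+02],
      dtype=float32), np.float32(1.33), 64)
inner stop (array([ 5.130000e-02, -9.987000e-01,  6.197594e+02,  3.836906e+02],
      dtype=float32), np.float32(-87.06), 26) outer (array([ 3.770000e-02, -9.993000e-01,  6.374041e+02,  3.928196e+02],
      dtype=float32), np.float32(-87.84), 33)
```

Emit:
drive_tool(
  slide=[
    [-0.15,0.05,0.05],
    [-0.3,0.1,0.2],
    [-0.45,0.15,0.4],
    [-0.6,0.2,0.6],
    [-0.72,0.25,0.75],
    [-0.72,0.25,0.9],
    [-0.72,0.25,0.96],
    [-0.72,0.25,0.96],
  ],
  rotation=[
    [0,0,0.2],
    [0,0,0.4],
    [0,0,0.6],
    [0,0,0.8],
    [0,0,1],
    [0,0,1],
    [0,0,1],
    [0,0,1],
  ],
)

```text
clock: 2.15
eef_pos: [0.5322, 0.2478, 0.1305]
tool_rot: [0.627, 0.779, -0.001, -0.001]
ft_force: [-0.3, -0.4, 0.9]
grip_width: 0.0852
grasp_force: 0.0
```

Run:
```python
from h import *
togo(.535,.255,-.004,2)
```

```text
t 2.15 pos [0.5322 0.2478 0.1305] F [-0.3 -0.4  0.9] slide [0.026 0.018 0.538] rot [-0.005  0.002  0.359]
```

Emit:
drive_tool(
  slide=[
    [0.01,0,0.05],
    [0.02,0.01,0.15],
    [0.026,0.018,0.28],
    [0.026,0.018,0.38],
    [0.026,0.018,0.46],
    [0.026,0.018,0.51],
    [0.026,0.018,0.538],
    [0.026,0.018,0.538],
  ],
  rotation=[
    [0,0,0.18],
    [0,0,0.36],
    [0,0,0.36],
    [0,0,0.36],
    [0,0,0.36],
    [0,0,0.36],
    [0,0,0.36],
    [0,0,0.36],
  ],
)

```text
clock: 3.15
eef_pos: [0.5364, 0.2556, -0.0027]
tool_rot: [0.695, 0.719, 0.0, 0.0]
ft_force: [0.3, 0.4, 1.0]
grip_width: 0.0858
grasp_force: 0.0
```

Run:
```python
from h import *
togo(.535,.330,-.004,2)
c=bot.camera("wrist");cv2.imwrite("pics/w1.png",c["image"][...,::-1])
print(c["xyz"],c["orientation"])
```

```text
t 3.15 pos [ 0.5364  0.2556 -0.0027] F [0.3 0.4 1. ] slide [0.298 0.005 0.005] rot [ 0.001 -0.001 -0.001]
[0.53365708 0.33528201 0.13827843] [-0.15779143 -0.00305169  0.01682639  0.98732438]
```

View pics/w1.png

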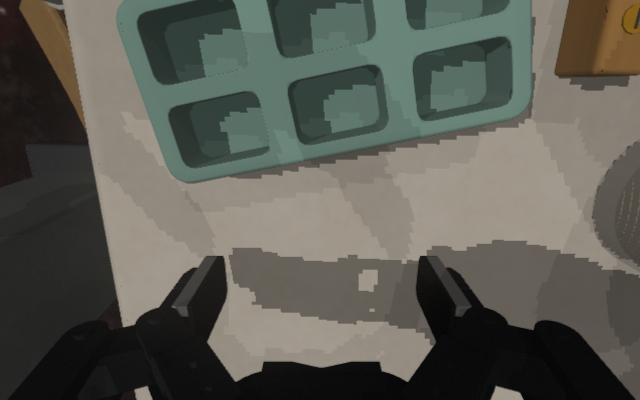

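The wrist view shows both fingertips, at (215,257) and (428,257), in front of the mould's long side, whose edge runs from (185,180) to (525,120). The jig stop is at upper right (600,40). Pushing now.

Emit:
drive_tool(
  slide=[
    [0.05,0,0],
    [0.1,0,0],
    [0.14,0,0],
    [0.18,0,0],
    [0.22,0,0],
    [0.25,0,0],
    [0.275,0,0],
    [0.3,0,0],
  ],
  rotation=[
    [0,0,0],
    [0,0,0],
    [0,0,0],
    [0,0,0],
    [0,0,0],
    [0,0,0],
    [0,0,0],
    [0,0,0],
  ],
)

```text
clock: 4.2
eef_pos: [0.5336, 0.3305, -0.0033]
tool_rot: [0.695, 0.719, -0.0, 0.0]
ft_force: [0.2, -0.8, 0.1]
grip_width: 0.0855
grasp_force: 0.4
```

Run:
```python
from h import *
togo(.535,.346,-.004,2)
c=bot.camera("wrist");cv2.imwrite("pics/w2.png",c["image"][...,::-1])
```

```text
t 4.2 pos [ 0.5336  0.3305 -0.0033] F [ 0.2 -0.8  0.1] slide [0.062 0.008 0.003] rot [-0.     0.    -0.002]
```

View pics/w2.png

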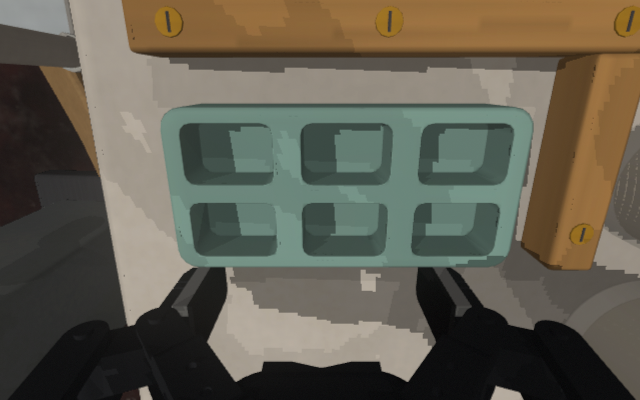

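The wrist view shows the mould now parallel to the rail and resting on both fingertips. There is a gap of about 15 mm to the rail (rows 55–105) and a gap to the stop at right (columns 530–560).

Emit:
drive_tool(
  slide=[
    [0.015,0,0],
    [0.03,0,0],
    [0.04,0,0],
    [0.048,0,0],
    [0.054,0,0],
    [0.058,0,0],
    [0.061,0,0],
    [0.064,0,0],
  ],
  rotation=[
    [0,0,0],
    [0,0,0],
    [0,0,0],
    [0,0,0],
    [0,0,0],
    [0,0,0],
    [0,0,0],
    [0,0,0],
  ],
)

```text
clock: 5.25
eef_pos: [0.5331, 0.3462, -0.0032]
tool_rot: [0.695, 0.719, -0.0, 0.0]
ft_force: [0.9, -2.6, 0.5]
grip_width: 0.0853
grasp_force: 0.5
```

Emit:
drive_tool(
  slide=[
    [0.002,0,0],
    [0.004,0,0],
    [0.006,0,0],
    [0.008,0,0],
    [0.01,0,0],
    [0.012,0,0],
    [0.014,0,0],
    [0.014,0,0],
  ],
  rotation=[
    [0,0,0],
    [0,0,0],
    [0,0,0],
    [0,0,0],
    [0,0,0],
    [0,0,0],
    [0,0,0],
    [0,0,0],
  ],
)

```text
clock: 6.25
eef_pos: [0.533, 0.3475, -0.0032]
tool_rot: [0.695, 0.719, -0.001, 0.001]
ft_force: [1.1, -7.4, 3.9]
grip_width: 0.0852
grasp_force: 3.9
```

Run:
```python
from h import *
togo(.535,.346,-.004,2)
c=bot.camera("wrist");cv2.imwrite("pics/w3.png",c["image"][...,::-1])
```

```text
t 6.25 pos [ 0.533   0.3475 -0.0032] F [ 1.1 -7.4  3.9] slide [-0.006  0.008  0.003] rot [-0.     0.008 -0.003]
```

View pics/w3.png

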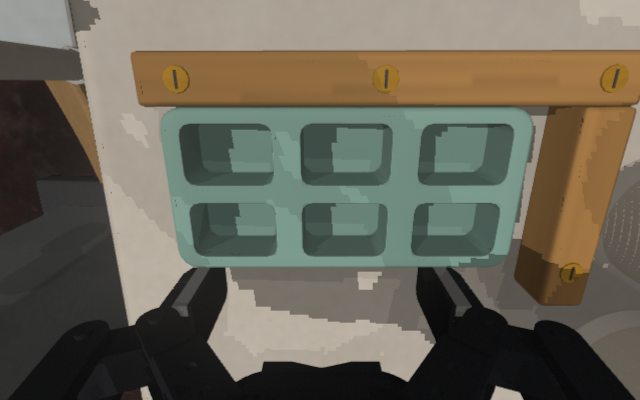

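The mould is flush along the rail (row 105), with contact force about 7 N. A small gap to the stop remains at columns 530–548. I back off, then push on the near end.

Emit:
drive_tool(
  slide=[
    [-0.03,0,0],
    [-0.08,0,0],
    [-0.08,0,-0.1],
    [-0.08,0,-0.25],
    [-0.08,-0.1,-0.32],
    [-0.08,-0.25,-0.32],
    [-0.05,-0.4,-0.32],
    [0,-0.42,-0.32],
  ],
  rotation=[
    [0,0,0],
    [0,0,0],
    [0,0,0],
    [0,0,0],
    [0,0,0],
    [0,0,0],
    [0,0,0],
    [0,0,0],
  ],
)

```text
clock: 7.3
eef_pos: [0.4254, 0.3454, 0.0768]
tool_rot: [0.695, 0.719, -0.001, -0.0]
ft_force: [0.7, -0.0, 0.3]
grip_width: 0.0854
grasp_force: 0.0
```

```bash
cat > m.py <<'E'
from h import *
c=bot.camera("top");im=c["image"];hsv=cv2.cvtColor(im,cv2.COLOR_RGB2HSV)
roi=np.zeros(im.shape[:2],np.uint8);roi[175:272,195:280]=1
m=((hsv[...,0]>50)&(hsv[...,0]<110)&(hsv[...,1]>25)&(roi>0)).astype(np.uint8)
m=cv2.morphologyEx(m,cv2.MORPH_CLOSE,np.ones((9,9)))
cs=max(cv2.findContours(m,0,cv2.CHAIN_APPROX_NONE)[0],key=cv2.contourArea)[:,0]
w=ray(c,cs[:,0],cs[:,1],.024)[:,:2]
r=cv2.minAreaRect((w*1000).astype(np.float32));print("mould",r,cv2.boxPoints(r).round(0).tolist())
E
python3 - <<'E'
from m import *
cv2.imwrite("pics/t2.png",im[...,::-1])
togo(.435,.383,.008,2)
E
```

```text
mould ((547.8751220703125, 387.5100402832031), (111.58797454833984, 62.390220642089844), 2.393404960632324) [[491.0, 416.0], [493.0, 354.0], [605.0, 359.0], [602.0, 421.0]]
t 7.35 pos [0.4267 0.3479 0.0772] F [-0.1  1.8 -0.8] slide [0.138 0.038 0.277] rot [ 0.    -0.004  0.002]
```

Run:
```python
import cv2
i=cv2.imread("pics/t2.png");cv2.imwrite("pics/t2c.png",cv2.resize(i[140:285,180:340],None,fx=4,fy=4,interpolation=2))
```

```text
(no output)
```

View pics/t2c.png

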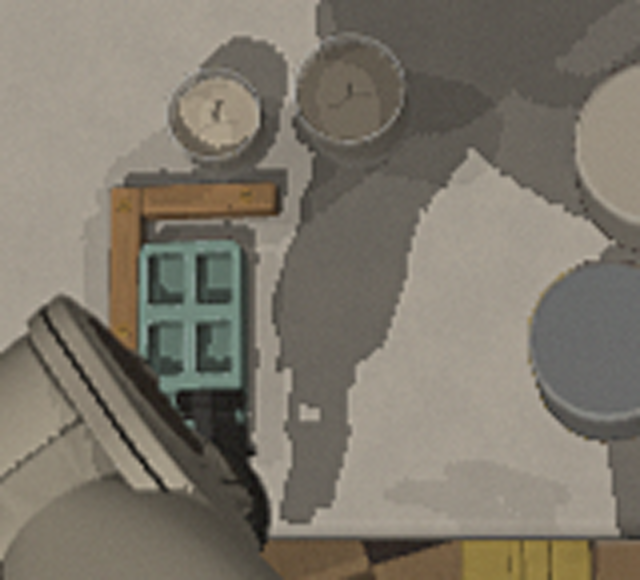

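The top crop shows the mould on the rail and its far end at row 240, about 14 mm short of the stop face at row 215. The gripper is shut above the near end.

Emit:
drive_tool(
  slide=[
    [0.04,0.02,0],
    [0.1,0.04,0],
    [0.146,0.053,0],
    [0.146,0.053,0],
    [0.146,0.053,0],
    [0.146,0.053,0],
    [0.146,0.053,0],
    [0.146,0.053,0],
  ],
  rotation=[
    [0,0,0],
    [0,0,0],
    [0,0,0],
    [0,0,0],
    [0,0,0],
    [0,0,0],
    [0,0,0],
    [0,0,0],
  ],
  gripper=0,
)

```text
clock: 8.35
eef_pos: [0.44, 0.3829, 0.0769]
tool_rot: [0.695, 0.719, 0.0, 0.0]
ft_force: [0.8, 0.2, 0.2]
grip_width: -0.0002
grasp_force: 0.0
```

Run:
```python
from h import *
togo(.44,.385,.009,2)
```

```text
t 8.35 pos [0.44   0.3829 0.0769] F [0.8 0.2 0.2] slide [0.008 0.    0.272] rot [ 0.    -0.    -0.002]
```

Emit:
drive_tool(
  slide=[
    [0.008,0,0.1],
    [0.008,0,0.18],
    [0.008,0,0.24],
    [0.008,0,0.27],
    [0.008,0.03,0.27],
    [0.008,0.05,0.27],
    [0.008,0.07,0.27],
    [0.008,0.08,0.27],
  ],
  rotation=[
    [0,0,0],
    [0,0,0],
    [0,0,0],
    [0,0,0],
    [0,0,0],
    [0,0,0],
    [0,0,0],
    [0,0,0],
  ],
)

```text
clock: 9.35
eef_pos: [0.4607, 0.386, 0.0098]
tool_rot: [0.695, 0.719, 0.001, 0.0]
ft_force: [-0.2, -0.1, -0.7]
grip_width: -0.0001
grasp_force: 0.0
```

Emit:
drive_tool(
  slide=[
    [0,0.01,0],
    [0,0.02,0],
    [0,0.028,0],
    [0,0.036,0],
    [0,0.042,0],
    [0,0.048,0],
    [0,0.052,0],
    [0,0.056,0],
  ],
  rotation=[
    [0,0,0],
    [0,0,0],
    [0,0,0],
    [0,0,0],
    [0,0,0],
    [0,0,0],
    [0,0,0],
    [0,0,0],
  ],
)

```text
clock: 10.35
eef_pos: [0.4739, 0.3862, 0.0093]
tool_rot: [0.695, 0.719, -0.0, -0.0]
ft_force: [-2.7, -1.0, 2.3]
grip_width: -0.0
grasp_force: 1.2
```

Run:
```python
from h import *
togo(.474,.385,.009,2)
```

```text
t 10.35 pos [0.4739 0.3862 0.0093] F [-2.7 -1.   2.3] slide [-0.005  0.     0.001] rot [-0.     0.    -0.002]
```

Emit:
drive_tool(
  slide=[
    [0,0.002,0],
    [0,0.004,0],
    [0,0.006,0],
    [0,0.008,0],
    [0,0.01,0],
    [0,0.012,0],
    [0,0.014,0],
    [0,0.016,0],
  ],
  rotation=[
    [0,0,0],
    [0,0,0],
    [0,0,0],
    [0,0,0],
    [0,0,0],
    [0,0,0],
    [0,0,0],
    [0,0,0],
  ],
)

```text
clock: 11.35
eef_pos: [0.4779, 0.3864, 0.0093]
tool_rot: [0.695, 0.719, -0.0, 0.0]
ft_force: [-2.3, -0.5, 2.4]
grip_width: -0.0004
grasp_force: 1.1
```

Run:
```python
from m import *
togo(.474,.385,.009,2)
```

```text
mould ((553.9252319335938, 388.1815185546875), (130.24264526367188, 62.76964569091797), 1.8402236700057983) [[488.0, 417.0], [490.0, 355.0], [620.0, 359.0], [618.0, 422.0]]
t 11.4 pos [0.478  0.3864 0.0093] F [-1.7  0.4  1.8] slide [-0.005 -0.016  0.001] rot [ 0.     0.    -0.002]
```

Emit:
drive_tool(
  slide=[
    [0,0.002,0],
    [0,0.004,0],
    [0,0.006,0],
    [0,0.008,0],
    [0,0.01,0],
    [0,0.011,0],
    [0,0.012,0],
    [0,0.012,0],
  ],
  rotation=[
    [0,0,0],
    [0,0,0],
    [0,0,0],
    [0,0,0],
    [0,0,0],
    [0,0,0],
    [0,0,0],
    [0,0,0],
  ],
)

```text
clock: 12.4
eef_pos: [0.4797, 0.3864, 0.0092]
tool_rot: [0.695, 0.719, -0.001, -0.001]
ft_force: [-6.3, -0.9, 4.3]
grip_width: -0.0003
grasp_force: 3.0
```

Emit:
drive_tool(
  slide=[
    [0,0.002,0],
    [0,0.004,0],
    [0,0.004,0],
    [0,-0.01,0],
    [0,-0.06,0],
    [0,-0.08,-0.1],
    [0,-0.08,-0.25],
    [0,-0.08,-0.4],
  ],
  rotation=[
    [0,0,0],
    [0,0,0],
    [0,0,0],
    [0,0,0],
    [0,0,0],
    [0,0,0],
    [0,0,0],
    [0,0,0],
  ],
)

```text
clock: 13.4
eef_pos: [0.4606, 0.3856, 0.11]
tool_rot: [0.695, 0.719, -0.0, 0.0]
ft_force: [0.5, 0.7, -0.6]
grip_width: -0.0
grasp_force: 0.0
```

Run:
```python
from h import *
togo(.545,.31,.12,2)
togo(.545,.31,.009,2)
```

```text
t 13.4 pos [0.4606 0.3856 0.11  ] F [ 0.5  0.7 -0.6] slide [-0.314  0.327 -0.04 ] rot [ 0.001  0.001 -0.002]
t 13.4 pos [0.4606 0.3856 0.11  ] F [ 0.5  0.7 -0.6] slide [-0.313  0.327  0.404] rot [ 0.001  0.001 -0.002]
```

Emit:
drive_tool(
  slide=[
    [-0.15,0.05,0],
    [-0.31,0.15,0],
    [-0.31,0.25,0.05],
    [-0.31,0.33,0.15],
    [-0.31,0.33,0.27],
    [-0.31,0.33,0.36],
    [-0.31,0.33,0.4],
    [-0.31,0.33,0.4],
  ],
  rotation=[
    [0,0,0],
    [0,0,0],
    [0,0,0],
    [0,0,0],
    [0,0,0],
    [0,0,0],
    [0,0,0],
    [0,0,0],
  ],
)

```text
clock: 14.4
eef_pos: [0.5455, 0.3109, 0.0088]
tool_rot: [0.695, 0.719, -0.001, -0.0]
ft_force: [0.3, -0.2, -0.2]
grip_width: -0.0001
grasp_force: 0.0
```

Emit:
drive_tool(
  slide=[
    [0.05,0,0],
    [0.1,0,0],
    [0.125,0,0],
    [0.135,0,0],
    [0.14,0,0],
    [0.143,0,0],
    [0.146,0,0],
    [0.148,0,0],
  ],
  rotation=[
    [0,0,0],
    [0,0,0],
    [0,0,0],
    [0,0,0],
    [0,0,0],
    [0,0,0],
    [0,0,0],
    [0,0,0],
  ],
)

```text
clock: 15.4
eef_pos: [0.5448, 0.3479, 0.0093]
tool_rot: [0.695, 0.719, -0.0, 0.0]
ft_force: [-0.3, -0.3, -0.3]
grip_width: -0.0001
grasp_force: 0.0
```

Emit:
drive_tool(
  slide=[
    [0.002,0,0],
    [0.004,0,0],
    [0.006,0,0],
    [0.008,0,0],
    [0.01,0,0],
    [0.01,0,0],
    [0.01,0,0],
    [0.01,0,0],
  ],
  rotation=[
    [0,0,0],
    [0,0,0],
    [0,0,0],
    [0,0,0],
    [0,0,0],
    [0,0,0],
    [0,0,0],
    [0,0,0],
  ],
)

```text
clock: 16.4
eef_pos: [0.5448, 0.348, 0.0093]
tool_rot: [0.696, 0.718, -0.002, 0.002]
ft_force: [-0.7, -6.8, 2.8]
grip_width: -0.0002
grasp_force: 3.9
```

Emit:
drive_tool(
  slide=[
    [-0.02,0,0],
    [-0.08,0,0],
    [-0.15,0,0],
    [-0.15,0,-0.1],
    [-0.15,0,-0.25],
    [-0.15,0,-0.4],
    [-0.15,0,-0.45],
    [-0.15,0,-0.45],
  ],
  rotation=[
    [0,0,0],
    [0,0,0],
    [0,0,0],
    [0,0,0],
    [0,0,0],
    [0,0,0],
    [0,0,0],
    [0,0,0],
  ],
)

```text
clock: 17.4
eef_pos: [0.5464, 0.3128, 0.1224]
tool_rot: [0.695, 0.719, 0.001, 0.0]
ft_force: [-0.5, 0.2, -0.3]
grip_width: 0.0001
grasp_force: 0.0
```

Run:
```python
from m import *
w=bot.camera("wrist")["image"]
o=np.zeros((400,800,3),np.uint8);o[:300,:480]=cv2.resize(w,(480,300),interpolation=cv2.INTER_AREA);o[:,480:]=cv2.resize(im[160:260,200:280],(320,400),interpolation=cv2.INTER_CUBIC)
cv2.imwrite("pics/f.png",o[...,::-1])
```

```text
Traceback (most recent call last):
  File "m.py", line 6, in <module>
    cs=max(cv2.findContours(m,0,cv2.CHAIN_APPROX_NONE)[0],key=cv2.contourArea)[:,0]
       ~~~^^^^^^^^^^^^^^^^^^^^^^^^^^^^^^^^^^^^^^^^^^^^^^^^^^^^^^^^^^^^^^^^^^^^
ValueError: max() iterable argument is empty
```

Only the wrist view is clear of the arm here, so I use that one.

Run:
```python
from h import *
cv2.imwrite("pics/f.png",bot.camera("wrist")["image"][...,::-1])
```

```text
(no output)
```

View pics/f.png

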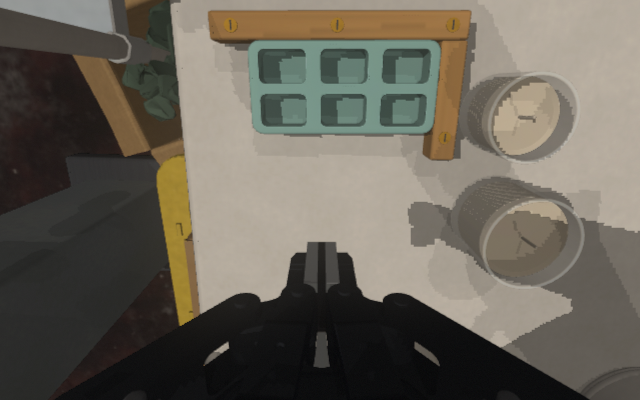

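The mould sits flush along the rail (row 40) and against the stop (column 440). The candles stand where they were and the fingers are clear, so I hand in.

```bash
python3 -c "
from workcell import bot
print(bot.job_done())"
```

```text
the job is handed in; nothing more can be done
None
```

The mould is pushed into the jig corner, flush along the long rail and up against the short stop in the last wrist view, with the fingers clear; the job was handed in at about 17.5 s, and no verdict came back.

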